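Pull the grinder guard down with the hook pole

TASK

The clear guard of the bench grinder has been left up. Take the hook pole, put its hook through the ring on top of the guard and pull the guard fully down with it, without touching the guard with the gripper or arm; then unhook the pole and stand it back on its foot on the bench. Leave the other pole, the one with the flat push bar, alone.

Things in the scene. Friction and masses are not known exactly. Their poses are not given: they have to be found in the camera images.
- hook_pole: Hook pole, loose, 350 g. Origin: centre of its foot's underside; z up, x towards the hook. Steel foot 70 (x) x 50 x 10 mm; on it an upright square beech handle 26 x 26 mm, top 96 mm above the underside: grip it above the rod, from any side. A level steel rod, 10 mm thick, centre line 31 mm above the underside, runs through the handle from x -121 to +175 mm. It balances at the handle.
- hook_bend (a point): Bend of the hook on the hook pole: where the rod's centre line turns straight down, 170 mm in x from the handle's axis, 31 mm above the underside; axes as the pole's. The hook is 10 mm thick and its tip reaches 28 mm below this point (3 mm above the foot's underside).
- guard: Clear guard, 194 mm wide, sliding upright between 2 posts (260 mm tall) of the cream grinder. Origin: centre of the steel ring on its top (70 mm inside, bar 8 mm); z up, x level through the ring towards the wheel, which is 65 mm behind and 195 mm high. Top rail (16 mm thick) 59 mm below. Ring 272-302 mm above bench at start, 212 at the lower stop. Stays where left; 1-4 N pull it down.
- push_pole: The other pole, loose: same foot, handle and rod, same origin and axes, but its rod ends in a flat steel push bar 60 mm wide (y), 30 mm high, at x = +182 mm, and has no hook. Either pole may stand on the robot's left or right. To be left alone.

How it is judged:
On the way, in this order (a step that is already met when the one before it is completed fails the run):
1. the hook is through the ring while the guard is still up (ring centre above 255 mm) (x of hook_bend in the frame of guard between 0.008 and 0.08 m and y of hook_bend in the frame of guard between -0.035 and 0.035 m and z of hook_bend in the frame of guard between -0.037 and 0.037 m and height (world z) of guard above 0.255 m), for 0.1 s.
2. the guard is down (ring centre below 224 mm) with the hook still through the ring (x of hook_bend in the frame of guard between 0.008 and 0.08 m and y of hook_bend in the frame of guard between -0.035 and 0.035 m and z of hook_bend in the frame of guard between -0.037 and 0.037 m and height (world z) of guard below 0.224 m), for 0.1 s.
At the end, for the whole second after the job is handed in: The guard is down (ring centre less than 224 mm above the bench, 12 mm from the stop) and the hook pole stands at rest on its foot on the bench (underside within 10 mm of the bench, within 10 degrees of upright) (height (world z) of guard below 0.224 m and height (world z) of hook_pole below 0.01 m and angle between hook_pole's own z axis and vertical below 0.17 rad and linear speed of hook_pole below 0.02 m/s); the robot touches nothing.
It fails at once if the gripper or arm presses on the guard (over 2 N) (contact force between any of the fingers, the arm and guard above 2 N).
It fails at once if the push pole is moved more than 40 mm (distance of push_pole from where it was at the start of the episode above 0.04 m).
It also fails if it takes over 64 s, if anything falls off the work surface, if the arm or the gripper's body presses on something with over 40 N, if the wrist force passes 120 N, or if a joint passes its speed limit or range.

ROBOT

A 7-joint arm with a two-finger parallel gripper is mounted at the origin on the work surface. World frame = base frame: x ahead of the robot, y to its left, z up, the work surface at z = 0. Lengths are in m, angles in rad, forces in N, time in s.
With the tool pointing down it reaches from about 0.425 to 0.875 m from the base axis. Payload 8.4 kg.
Tool frame: the origin (TCP) lies between the finger pads; the fingertips stand 25 mm ahead of it and the grasp point (between the pads) lies 6 mm ahead of it (arm.finger_overhang is the distance from the TCP to the fingertips, in m); z points along the fingers, y is the line along which they close (so a half turn about z gives the same grasp; the last joint's range is limited). The gripper opens to 85 mm and grips with 20 to 120 N. Pads are 22 mm wide; open, the fingers measure 114 mm over their backs; the gripper's body (76 mm by 85 mm) begins 54 mm behind the grasp point. The pads swing forward as they close: fully open they stand 13 mm farther back than shut.
Start: joints at [-1.225, 0.333, 0.04, 1.465, -0.013, 1.343, -0.059], TCP at [0.28, 0.587, 0.256] pointing down, gripper open.
Joint ranges: [-2.58, 2.58], [-0.38, 2.09], [-1.3, 1.39], [0.25, 2.4], [-1.5, 4.64], [0.08, 2.09], [-2.65, 2.65]. Speed limits (rad/s): [2.22, 2.22, 2.79, 2.79, 3.14, 3.14, 3.14].

INTERFACE

Orientations are given as a unit quaternion [x, y, z, w].
In Python, from bench import get_state, read_camera, camera_params, job, arm gives the robot as it stands. The module is installed in compiled form; this text tells all that it offers.
- The arm moves only by the tool move_arm, never from a script. Its argument "increments" is a list of rows, each a list of 7 numbers: the shift along the world's x, y, z as a fraction of full scale, then the turn, a rotation vector about the world's x, y, z as a fraction of full scale, then the closure, from -1 (fully open) to 1 (shut). A call has 1 to 12 rows; each row shifts and turns the commanded pose from where the row before left it; what a row does not reach is not made up. Full scale, the value 1, is 0.1 m for a shift and 0.1 rad for a turn. A row lasts 1/12 s, in which the tool goes at most 41.7 mm and 7.16 degrees, less where a joint would pass 70% of its speed; a pose out of reach is approached as far as the arm can. A call with a number of a shift or a turn outside -1 to 1 is refused whole. A call with a gripper value outside its range is refused whole. The fingers move at their own pace and stop on an object; the grip force is fixed at half the most. Time passes only in rows, so rows that do not move let the fingers close. It gives the time, the measured TCP pose, the force, the opening and the grip force at its end, in the units of the state.
- get_state(): the state, without advancing time (a new reading comes with each control period).
- read_camera(name): name is "scene" or "top"; returns the picture (480x640x3 uint8, blue, green, red); there is no depth.
- camera_params(name): a dict with "fx", "fy", "cx", "cy" (pixels), "T" (4x4, takes a point from camera to world coordinates). Camera axes: x right, y down, z forward; pixel columns grow to the right and rows downward; lengths in m; the calibration is good to about 2 mm. A picture is of the moment at which its call begins. camera_params takes no time and is no camera call.
- job.hand_in(): hands the job in; it is judged then, once.
The state is a dict: "t": time; "joint_pos": joint angles; "dq": joint speeds; "joint_torque": joint torques, N m; "eef_pos": TCP position; "ee_rot": TCP orientation; "wrist_force": force on the tool from outside, world axes, zero at the start; "wrist_torque": the same for the moment, N m; "gripper_width": finger opening in m; "grasp_force": force on a finger pad.
Only numpy, scipy, OpenCV 4.12 (cv2) and the standard library are available. Lean on these libraries where they do the work, as an engineer would, in place of code of your own. Each camera call takes 0.05 s, during which the arm holds its last target. There are 200 camera calls.

## Working session

There is one attempt and no reset: what is moved stays moved. The work goes in short steps, Python scripts to look and compute and a tool call to move; the robot and the scene stay as the last step left them, time stands still between calls to the robot, and variables do not carry over. Pictures are saved under pics/ and viewed, at most 10 in all, crops included, and the job is handed in when it is done.

Besides the shell and the picture viewer there is one more tool, called in YAML: its name, and indented under it one key for each argument. move_arm: Moves the arm, as the interface text tells. Its arguments: {"type":"object","properties":{"increments":{"type":"array"}},"required":["increments"]}

```bash
mkdir -p pics; cat > h.py <<'E'
import numpy as np, cv2
from bench import get_state, read_camera, camera_params, job, arm
def ray(cam,u,v):
    p=camera_params(cam);T=np.array(p["T"]);d=T[:3,:3]@np.array([(u-p["cx"])/p["fx"],(v-p["cy"])/p["fy"],1]);return T[:3,3],d
def onz(cam,u,v,z):
    o,d=ray(cam,u,v);return o+d*(z-o[2])/d[2]
def proj(cam,P):
    p=camera_params(cam);T=np.linalg.inv(np.array(p["T"]));q=T[:3,:3]@np.array(P)+T[:3,3];return np.array([p["cx"]+p["fx"]*q[0]/q[2],p["cy"]+p["fy"]*q[1]/q[2]])
def tri(a,b):
    (o1,d1),(o2,d2)=ray(*a),ray(*b);s=np.linalg.lstsq(np.c_[d1,-d2],o2-o1,rcond=None)[0];A=o1+d1*s[0];B=o2+d2*s[1];return (A+B)/2,np.linalg.norm(A-B)
E
python3 - <<'E'
from h import *
for c in("top","scene"):
    cv2.imwrite(f"pics/{c}0.png",read_camera(c));p=camera_params(c);print(c,p["fx"],np.round(p["T"],3).tolist())
E
```

```text
top 538.5111786095033 [[-0.012, -0.982, 0.19, 0.366], [-1.0, 0.011, -0.004, 0.019], [0.002, -0.19, -0.982, 1.089], [0.0, 0.0, 0.0, 1.0]]
scene 462.13833711096447 [[-0.5, 0.53, -0.684, 1.196], [0.866, 0.293, -0.406, 0.394], [-0.014, -0.796, -0.606, 0.709], [0.0, 0.0, 0.0, 1.0]]
```

View pics/top0.png

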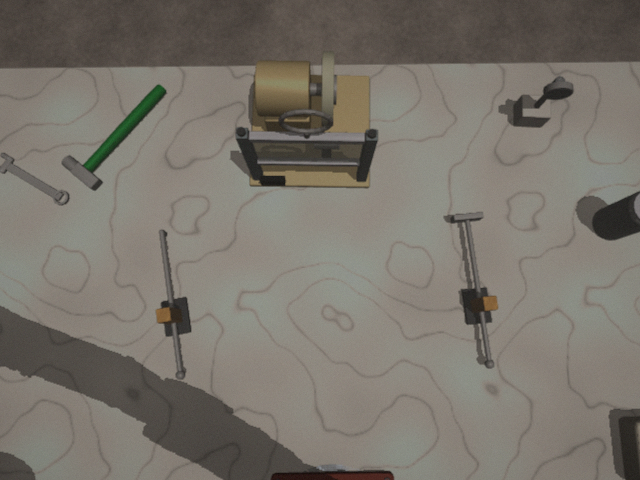

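View pics/scene0.png

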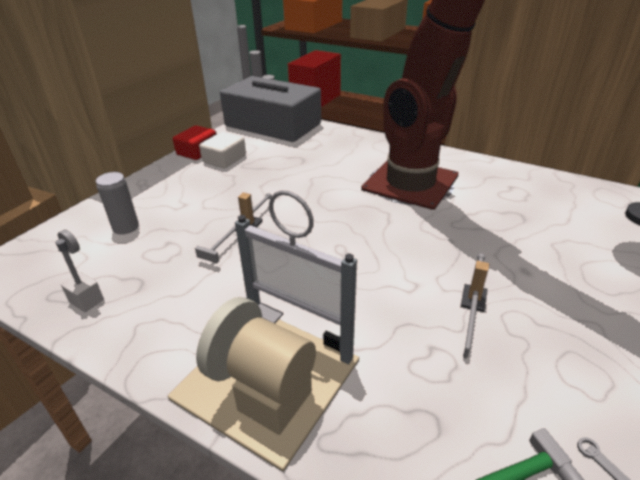

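The top view shows the hook pole on the robot's left: hook at about (163,233), handle top (164,315), tail (181,375). The push pole is on the right, at (467,216). The guard ring is at (305,122) in the top view and (291,214) in the scene view. The post tops are at (243,132) and (371,133) in the top view.

```bash
python3 - <<'E'
from h import *
print("ring",tri(("top",305,122),("scene",291,214)))
print("posts",onz("top",243,131,.26),onz("top",371,133,.26), onz("scene",242,222,.26),onz("scene",349,258,.26))
print("rod ends",onz("top",163.5,233,.031),onz("top",181,375,.031))
print("handle top",onz("top",163.5,315,.096),tri(("top",163.5,315),("scene",480,263)))
print("push ends",onz("top",467,216,.031),onz("top",489.5,364,.031))
a=onz("top",163.5,233,.031);b=onz("top",181,375,.031);print(np.linalg.norm(a-b),np.arctan2(*(a-b)[[1,0]]))
s=get_state();print(s["eef_pos"],s["ee_rot"],s["t"])
im=cv2.imread("pics/top0.png");A=cv2.resize(im[215:385,130:220],None,fx=3.5,fy=3.5,interpolation=2)
im2=cv2.imread("pics/top0.png");B=cv2.resize(im2[50:200,220:390],None,fx=2.8,fy=2.8,interpolation=2)
H=np.zeros((595,800,3),np.uint8);H[:A.shape[0],:A.shape[1]]=A;H[:B.shape[0],320:320+B.shape[1]]=B[:,:480];cv2.imwrite("pics/c1.png",H)
E
```

```text
ring (array([0.6938891 , 0.040383  , 0.30111157]), np.float64(0.000617692594488249))
posts [0.69673783 0.14219498 0.26      ] [ 0.69103844 -0.06607474  0.26      ] [ 0.70430015 -0.05502979  0.26      ] [0.70213258 0.14951297 0.26      ]
rod ends [0.57410994 0.33162972 0.031     ] [0.29825418 0.28617738 0.031     ]
handle top [0.4088802  0.30571408 0.096     ] (array([0.40900095, 0.30398049, 0.09901878]), np.float64(0.0017392189127352004))
push ends [ 0.6021414  -0.27800181  0.031     ] [ 0.31170259 -0.30283244  0.031     ]
0.27957524541375484 0.16330125129743706
[0.27954316 0.58641978 0.25549081] [ 2.20574879e-01  9.75369778e-01 -7.10546626e-04 -1.14644088e-04] 0.1
```

View pics/c1.png

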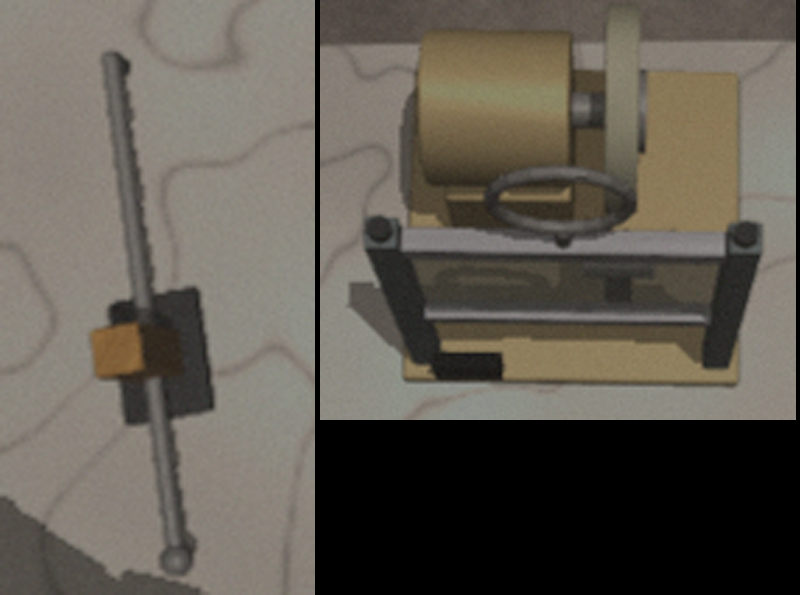

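The crops confirm the pole's yaw at about +0.166 rad. The handle is at (0.409, 0.305) and the ring at about (0.694, 0.040, 0.301), with guard yaw about -0.025. I'll grip the handle along the pole's x, so the pads resist the pitch moment from the pull.

move_arm:
  increments:
    - [0.13,-0.281,-0.1,0,0,-0.96,-1]
    - [0.13,-0.281,-0.1,0,0,-0.96,-1]
    - [0.13,-0.281,-0.1,0,0,-0.96,-1]
    - [0.13,-0.281,-0.1,0,0,-0.96,-1]
    - [0.13,-0.281,-0.1,0,0,-0.96,-1]
    - [0.13,-0.281,-0.1,0,0,-0.96,-1]
    - [0.13,-0.281,0,0,0,-0.96,-1]
    - [0.13,-0.281,0,0,0,-0.96,-1]
    - [0.13,-0.281,0,0,0,-0.96,-1]
    - [0.13,-0.281,0,0,0,-0.96,-1]
    - [0,0,0,0,0,0,-1]
    - [0,0,0,0,0,0,-1]

```text
t: 1.1
eef_pos: [0.4104, 0.3041, 0.1963]
ee_rot: [0.647, 0.762, -0.0, -0.0]
wrist_force: [-0.7, -0.1, -0.3]
gripper_width: 0.0854
grasp_force: 0.0
```

```bash
python3 - <<'E'
from h import *
s=get_state();print(s["eef_pos"],s["ee_rot"],s["t"],s["joint_pos"],s["gripper_width"])
from scipy.spatial.transform import Rotation as R
y=R.from_quat(s["ee_rot"]).as_matrix()[:,1];print(y,np.arctan2(y[1],y[0]))
im=read_camera("top");im2=read_camera("scene")
H=np.hstack([cv2.resize(im[200:400,90:290],(400,400)),cv2.resize(im2[150:350,380:580],(400,400))]);cv2.imwrite("pics/c2.png",H)
E
```

```text
[0.41040481 0.3040572  0.196274  ] [ 6.47290390e-01  7.62243494e-01 -8.05818689e-05 -3.89299640e-05] 1.1 [-1.00235858  0.08870164  0.29487588  1.89157472 -0.02807477  1.16544036
 -0.53475046] 0.08537370715019527
[ 9.86785770e-01  1.62030290e-01 -1.73243994e-04] 0.1627477873053104
```

View pics/c2.png

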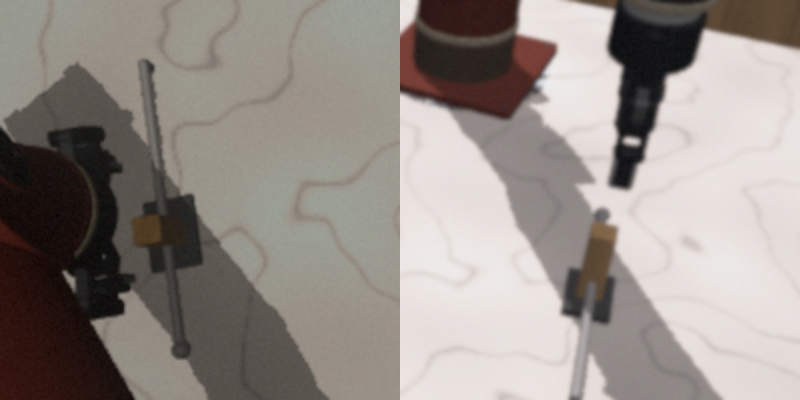

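The gripper straddles the handle line, aligned with the pole; its offset in the picture is parallax. I'll lower 124 mm and close.

move_arm:
  increments:
    - [0,0.01,-0.31,0,0,0,-1]
    - [0,0,-0.31,0,0,0,-1]
    - [0,0,-0.31,0,0,0,-1]
    - [0,0,-0.31,0,0,0,-1]
    - [0,0,0,0,0,0,-1]
    - [0,0,0,0,0,0,1]
    - [0,0,0,0,0,0,1]
    - [0,0,0,0,0,0,1]
    - [0,0,0,0,0,0,1]
    - [0,0,0,0,0,0,1]
    - [0,0,0,0,0,0,1]
    - [0,0,0,0,0,0,1]

```text
t: 2.2
eef_pos: [0.4102, 0.3075, 0.0738]
ee_rot: [0.646, 0.763, 0.001, -0.0]
wrist_force: [-2.6, -0.8, 7.8]
gripper_width: 0.0254
grasp_force: 59.6
```

move_arm:
  increments:
    - [0,0,0.2,0,0,0,1]
    - [0,0,0.36,0,0,0,1]
    - [0,0,0.36,0,0,0,1]
    - [0,0,0.36,0,0,0,1]
    - [0,0,0.36,0,0,0,1]
    - [0,0,0.36,0,0,0,1]
    - [0,0,0.36,0,0,0,1]
    - [0,0,0.36,0,0,0,1]
    - [0,0,0.1,0,0,0,1]
    - [0,0,0,0,0,0,1]

```text
t: 3.03
eef_pos: [0.4105, 0.3072, 0.3575]
ee_rot: [0.646, 0.763, 0.003, 0.0]
wrist_force: [0.7, -0.1, -3.7]
gripper_width: 0.025
grasp_force: 60.1
```

move_arm:
  increments:
    - [0.05,-0.2,0,0,0,-0.19,1]
    - [0.05,-0.3,0,0,0,-0.19,1]
    - [0.05,-0.3,0,0,0,-0.19,1]
    - [0.05,-0.3,0,0,0,-0.19,1]
    - [0.05,-0.3,0,0,0,-0.19,1]
    - [0.05,-0.3,0,0,0,-0.19,1]
    - [0.05,-0.3,0,0,0,-0.19,1]
    - [0.05,-0.3,0,0,0,-0.19,1]
    - [0.05,-0.2,0,0,0,-0.19,1]
    - [0.05,-0.1,0,0,0,-0.19,1]
    - [0,0,0,0,0,0,1]
    - [0,0,0,0,0,0,1]

```text
t: 4.03
eef_pos: [0.4592, 0.047, 0.3529]
ee_rot: [0.716, 0.698, -0.001, -0.001]
wrist_force: [-0.4, 0.7, -3.6]
gripper_width: 0.0256
grasp_force: 60.0
```

```bash
python3 - <<'E'
from h import *
s=get_state();print(s["eef_pos"],s["ee_rot"],s["t"],s["gripper_width"])
im=read_camera("top");im2=read_camera("scene")
H=np.hstack([cv2.resize(im[60:260,210:410],(400,400),interpolation=2),cv2.resize(im2[140:340,180:380],(400,400),interpolation=2)]);cv2.imwrite("pics/c3.png",H)
E
```

```text
[0.45921134 0.04698646 0.35291436] [ 7.15690664e-01  6.98416570e-01 -9.19106187e-04 -5.69398405e-04] 4.0333 0.02558536557986102
```

View pics/c3.png

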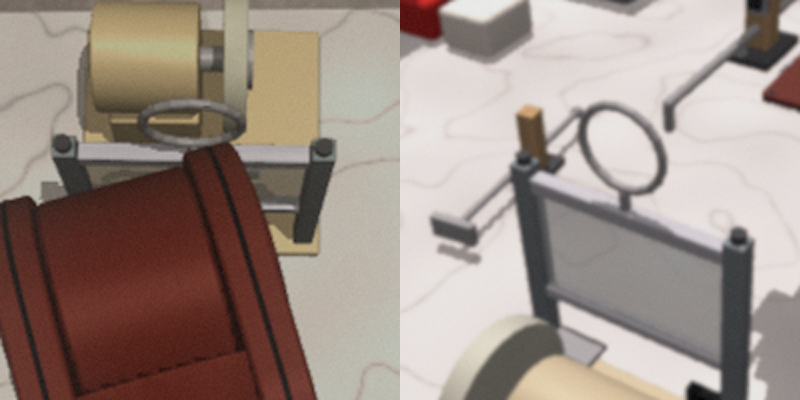

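```bash
python3 - <<'E'
from h import *
from scipy.spatial.transform import Rotation as R
s=get_state();y=R.from_quat(s["ee_rot"]).as_matrix()[:,1];a=np.arctan2(y[1],y[0]);b=s["eef_pos"]+np.r_[.17*np.cos(a),.17*np.sin(a),-.043];print(a,b,"pred px",proj("scene",b),"seen 314,192.5")
ring,e=tri(("top",306,121.5),("scene",291.2,214));print(ring,e)
g=-.025;d=ring-b;print("to go guard frame",R.from_euler("z",-g).apply(d))
o,dd=ray("scene",314,192.5);k=(b[0]-o[0])/dd[0];print("bend seen at that x",o+k*dd)
for z in(.301,.295):print(z,onz("top",306,121.5,z),onz("scene",291.2,214,z))
E
```

```text
-0.021834691682011145 [0.62914848 0.04442266 0.31035689] pred px [313.71341204 191.08022335] seen 314,192.5
[0.69410681 0.03970368 0.30120429] 0.0026580183805231905
to go guard frame [ 0.06505599 -0.00309372 -0.0091526 ]
bend seen at that x [0.62914848 0.04490654 0.30774651]
0.301 [0.69490956 0.03856222 0.301     ] [0.69351907 0.04087903 0.301     ]
0.295 [0.69741607 0.0387091  0.295     ] [0.68612495 0.03569079 0.295     ]
```

The bend is 65 mm short of the ring, about 4 mm to its left and 8 mm above its centre, and it projects where it is seen at (314,192). I'll insert it 98 mm forward.

move_arm:
  increments:
    - [0.05,-0.02,0.03,0,0,0,1]
    - [0.13,-0.02,0,0,0,0,1]
    - [0.16,-0.01,0,0,0,0,1]
    - [0.16,-0.01,0,0,0,0,1]
    - [0.16,0,0,0,0,0,1]
    - [0.16,0,0,0,0,0,1]
    - [0.16,0,0,0,0,0,1]
    - [0,0,0,0,0,0,1]
    - [0,0,0,0,0,0,1]
    - [0,0,0,0,0,0,1]

```text
t: 4.97
eef_pos: [0.5575, 0.0412, 0.357]
ee_rot: [0.715, 0.699, -0.0, -0.0]
wrist_force: [-0.4, -0.7, -4.2]
gripper_width: 0.0256
grasp_force: 60.5
```

```bash
python3 - <<'E'
from h import *
im2=read_camera("scene")
print(get_state()["wrist_force"])
cv2.imwrite("pics/c4.png",cv2.resize(im2[100:340,180:420],(560,560),interpolation=2))
E
```

```text
[-0.40278563  0.93868349 -2.82609693]
```

View pics/c4.png

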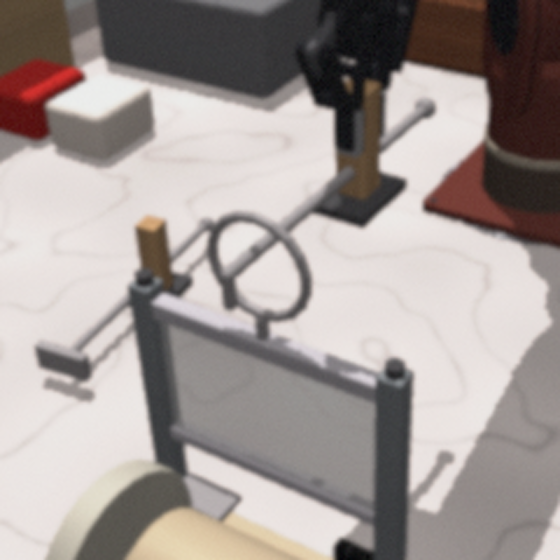

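The rod runs through the ring, with the hook hanging behind it at crop (232,270-300) and no contact force. Now I'll pull down.

move_arm:
  increments:
    - [0,0,-0.15,0,0,0,1]
    - [0,0,-0.15,0,0,0,1]
    - [0,0,-0.1,0,0,0,1]
    - [0,0,-0.1,0,0,0,1]
    - [0,0,-0.1,0,0,0,1]
    - [0,0,-0.1,0,0,0,1]
    - [0,0,-0.1,0,0,0,1]
    - [0,0,-0.1,0,0,0,1]
    - [0,0,-0.1,0,0,0,1]
    - [0,0,-0.1,0,0,0,1]
    - [0,0,-0.1,0,0,0,1]
    - [0,0,0,0,0,0,1]

```text
t: 6.02
eef_pos: [0.5567, 0.0406, 0.2349]
ee_rot: [0.716, 0.699, -0.001, -0.001]
wrist_force: [-0.4, 0.4, -4.2]
gripper_width: 0.0256
grasp_force: 60.6
```

move_arm:
  increments:
    - [0,0,-0.05,0,0,0,1]
    - [0,0,-0.03,0,0,0,1]
    - [0,0,-0.03,0,0,0,1]
    - [0,0,0,0,0,0,1]

```text
t: 6.35
eef_pos: [0.5577, 0.0406, 0.226]
ee_rot: [0.716, 0.698, -0.0, 0.0]
wrist_force: [0.1, -0.3, -4.3]
gripper_width: 0.0252
grasp_force: 60.7
```

```bash
python3 - <<'E'
from h import *
im2=read_camera("scene");im=read_camera("top")
s=get_state();print(s["wrist_force"],s["wrist_torque"],s["eef_pos"])
for z in(.301,.212):print("ring px",proj("scene",[.694,.04,z]))
H=np.hstack([cv2.resize(im2[140:340,180:380],(500,500),interpolation=2),cv2.resize(im[60:260,230:350],(300,500))]);cv2.imwrite("pics/c5.png",H)
E
```

```text
[ 0.28113726  0.20649989 -3.37474904] [ 0.00792097 -0.02072014  0.04184984] [0.55763296 0.04060792 0.22628581]
ring px [290.5706005  213.99921184]
ring px [293.42142483 257.47920104]
```

View pics/c5.png

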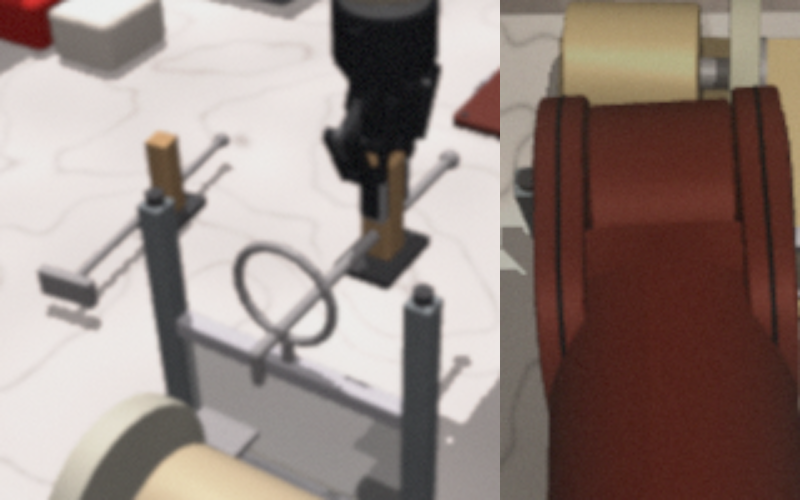

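The ring is now at (294,257), and a ring centre at 212 mm would project to (293.4,257.5), so the guard is almost at its stop. I'll press a few mm more and watch for the stop in the force.

move_arm:
  increments:
    - [0,0,-0.03,0,0,0,1]
    - [0,0,-0.02,0,0,0,1]
    - [0,0,0,0,0,0,1]
    - [0,0,0,0,0,0,1]

```text
t: 6.78
eef_pos: [0.5592, 0.0413, 0.2228]
ee_rot: [0.715, 0.699, 0.002, 0.001]
wrist_force: [-0.2, 1.1, 4.7]
gripper_width: 0.0256
grasp_force: 61.8
```

```bash
python3 - <<'E'
from h import *
s=get_state();print(s["wrist_force"],s["wrist_torque"],s["eef_pos"])
E
```

```text
[-0.1665093   1.081418    4.67490615] [ 0.26225623 -1.06031767  0.15920416] [0.5591941  0.04125462 0.22284108]
```

The force went up by 8 N, so the guard is on its stop. Now I'll raise to mid-ring and withdraw.

move_arm:
  increments:
    - [0,0,0.12,0,0,0,1]
    - [0,0,0.16,0,0,0,1]
    - [0,0,0.14,0,0,0,1]
    - [0,0,0,0,0,0,1]
    - [-0.1,0,0,0,0,0,1]
    - [-0.16,0.01,0,0,0,0,1]
    - [-0.16,0,0,0,0,0,1]
    - [-0.16,0.01,0,0,0,0,1]
    - [-0.16,0,0,0,0,0,1]
    - [-0.16,0.01,0,0,0,0,1]
    - [-0.15,0,0,0,0,0,1]
    - [0,0,0,0,0,0,1]

```text
t: 7.78
eef_pos: [0.4501, 0.0435, 0.2627]
ee_rot: [0.715, 0.699, -0.001, -0.001]
wrist_force: [0.7, 0.1, -3.3]
gripper_width: 0.0251
grasp_force: 60.8
```

```bash
python3 - <<'E'
from h import *
im2=read_camera("scene")
s=get_state();print(s["wrist_force"],s["wrist_torque"],s["eef_pos"])
cv2.imwrite("pics/c6.png",cv2.resize(im2[140:340,180:420],(600,500),interpolation=2))
E
```

```text
[ 0.91843759  0.38350629 -3.52466292] [ 0.03673025 -0.00082973  0.04328207] [0.45146233 0.04369245 0.26294269]
```

View pics/c6.png

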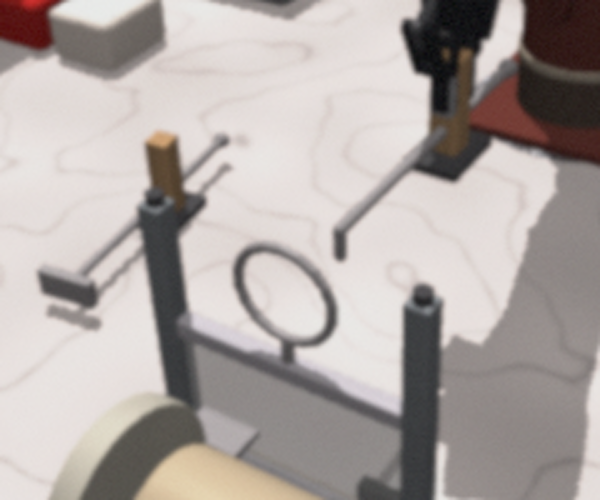

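The hook is free at crop (340,245) and the guard is still down, with the ring at crop (285,293). I'll carry the pole left over open bench and set it down.

move_arm:
  increments:
    - [0,0.2,0,0,0,0,1]
    - [0,0.3,0,0,0,0,1]
    - [0,0.35,0,0,0,0,1]
    - [0,0.35,0,0,0,0,1]
    - [0,0.35,0,0,0,0,1]
    - [0,0.3,-0.1,0,0,0,1]
    - [0,0.15,-0.25,0,0,0,1]
    - [0,0,-0.35,0,0,0,1]
    - [0,0,-0.35,0,0,0,1]
    - [0,0,-0.35,0,0,0,1]
    - [0,0,-0.25,0,0,0,1]
    - [0,0,-0.1,0,0,0,1]

```text
t: 8.83
eef_pos: [0.451, 0.2423, 0.0841]
ee_rot: [0.716, 0.699, -0.003, -0.0]
wrist_force: [-1.4, -0.5, -4.6]
gripper_width: 0.0254
grasp_force: 60.7
```

move_arm:
  increments:
    - [0,0,-0.05,0,0,0,1]
    - [0,0,-0.05,0,0,0,1]
    - [0,0,0,0,0,0,1]
    - [0,0,0,0,0,0,1]

```text
t: 9.17
eef_pos: [0.4536, 0.2442, 0.0795]
ee_rot: [0.716, 0.699, 0.001, 0.0]
wrist_force: [0.2, 0.0, -3.5]
gripper_width: 0.0253
grasp_force: 60.7
```

move_arm:
  increments:
    - [0,0,-0.03,0,0,0,1]
    - [0,0,-0.02,0,0,0,1]
    - [0,0,0,0,0,0,1]
    - [0,0,0,0,0,0,1]

```text
t: 9.5
eef_pos: [0.4529, 0.2439, 0.0737]
ee_rot: [0.716, 0.699, 0.0, -0.0]
wrist_force: [-0.1, -0.0, -3.5]
gripper_width: 0.0253
grasp_force: 60.9
```

move_arm:
  increments:
    - [0,0,-0.02,0,0,0,1]
    - [0,0,0,0,0,0,1]
    - [0,0,0,0,0,0,1]

```text
t: 9.75
eef_pos: [0.4531, 0.244, 0.0735]
ee_rot: [0.716, 0.698, 0.0, -0.0]
wrist_force: [-7.6, -5.6, 24.2]
gripper_width: 0.0252
grasp_force: 64.4
```

Contact is firm. I'll ease up 1 mm, open, rise clear and check.

move_arm:
  increments:
    - [0,0,0.012,0,0,0,1]
    - [0,0,0,0,0,0,-1]
    - [0,0,0,0,0,0,-1]
    - [0,0,0,0,0,0,-1]
    - [0,0,0,0,0,0,-1]
    - [0,0,0,0,0,0,-1]
    - [0,0,0,0,0,0,-1]
    - [0,0,0.1,0,0,0,-1]
    - [0,0,0.3,0,0,0,-1]
    - [0,0,0.3,0,0,0,-1]
    - [0,0,0.3,0,0,0,-1]
    - [0,0,0.3,0,0,0,-1]

```text
t: 10.75
eef_pos: [0.4526, 0.2434, 0.2047]
ee_rot: [0.716, 0.698, 0.0, 0.0]
wrist_force: [0.8, 0.6, -0.3]
gripper_width: 0.0857
grasp_force: 0.0
```

move_arm:
  increments:
    - [0,0.3,0.1,0,0,0,-1]
    - [0,0.3,0,0,0,0,-1]
    - [0,0.3,0,0,0,0,-1]
    - [0,0.3,0,0,0,0,-1]
    - [0,0.3,0,0,0,0,-1]
    - [0,0,0,0,0,0,-1]
    - [0,0,0,0,0,0,-1]
    - [0,0,0,0,0,0,-1]

```text
t: 11.42
eef_pos: [0.4529, 0.393, 0.2128]
ee_rot: [0.716, 0.698, -0.0, 0.0]
wrist_force: [0.8, -1.3, 0.1]
gripper_width: 0.0856
grasp_force: 0.0
```

```bash
python3 - <<'E'
from h import *
cv2.imwrite("pics/c7.png",read_camera("scene"))
s=get_state();print(s["t"],s["wrist_force"],s["gripper_width"])
E
```

```text
11.4667 [-0.86009068  0.61650632 -0.19006271] 0.0854608866394426
```

View pics/c7.png

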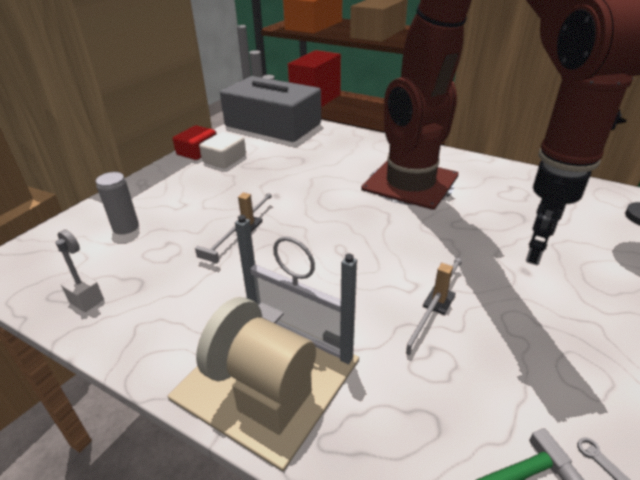

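The hook pole stands upright at (443,285). The ring is down at (294,258), the push pole has not moved, and the arm is clear of everything.

```bash
python3 -c "
from bench import job
print(job.hand_in())"
```

```text
the job is handed in; nothing more can be done
None
```

The guard was pulled down to its stop with the hook, the hook pole is unhooked and standing on its foot on the bench, the push pole was left alone, and the job is handed in; it returned no verdict.

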